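# Draw out the grill shelf with its hook, turned end for end

### The arm

A 6-joint arm with a two-finger parallel gripper is mounted at the origin on a cart in front of the work surface, level with it; the furniture and walls round the work are solid. World frame = base frame: x ahead of the robot, y to its left, z up, the work surface at z = 0. Lengths are in m, angles in rad, forces in N, time in s.
With the tool pointing down it reaches from about 0.35 to 0.725 m from the base axis. Payload 4.3 kg.
Tool frame: the origin (TCP) lies on the centre line of the jaws, within the pads' length; the fingertips stand ctrl.tcp_to_tips ahead of it and the grasp point (between the pads) lies 5 mm behind it (ctrl.tcp_to_tips is the distance from the TCP to the fingertips, in m); z points along the fingers, y is the line along which they close (so a half turn about z gives the same grasp; the last joint's range is limited). The gripper opens to 85 mm and grips with 20 to 120 N. Pads are 22 mm wide; open, the fingers measure 114 mm over their backs; the gripper's body (76 mm by 85 mm) begins 54 mm behind the grasp point. The pads swing forward as they close: fully open they stand 13 mm farther back than shut.
Start: joints at [1.108, 0.377, 0.081, 1.274, 0, 1.46], TCP at [0.199, 0.54, 0.245] pointing down, gripper open.
Joint ranges: [-2.72, 2.72], [-0.84, 1.66], [-1.02, 1.22], [-1.77, 2.12], [-1.37, 1.28], [-3.14, 3.14]. Speed limits (rad/s): [2.57, 2.57, 3.14, 3.14, 3.14, 3.14].

### API

Orientations are given as a rotation vector (axis times angle).
In Python, from rig import ctrl gives the robot as it stands.
- The arm moves only by the shell command python3 drive.py 'ROWS' [FORCE]. ROWS is a JSON list of rows, 1 to 20 of them, each of 7 numbers: a rotation vector rx, ry, rz in rad, then dx, dy, dz in m, then the finger opening in m; each row shifts and turns the commanded pose from where the row before left it, along the tool's axes as they then stand; what a row does not reach is not made up. A row lasts 1/10 s, in which the tool goes at most 0.05 m and 0.15 rad, less where a joint would pass 70% of its speed; a pose out of reach is approached as far as the arm can. The fingers move at their own pace and stop on an object; FORCE is the grip in N (left out, the last holds). Time passes only in rows, so rows that do not move let the fingers close. It prints the time, the measured TCP pose, the force, the opening and the grip force at its end. Input that does not fit is refused with a message, and nothing moves.
- ctrl.sense(): the state, without advancing time (a new reading comes with each control period).
- ctrl.read_camera(name): name is "scene" or "top" or "wrist"; returns the picture (480x640x3 uint8, red, green, blue); there is no depth.
- ctrl.calibration(name): a dict with "K" (3x3 intrinsics, pixels), "R" (3x3) and "t" (3): a world point X has camera coordinates R X + t. Camera axes: x right, y down, z forward; pixel columns grow to the right and rows downward; lengths in m; the calibration is good to about 2 mm. A picture is of the moment at which its call begins: read the wrist's pose just before it. calibration takes no time and is no camera call; for the wrist camera it gives the pose at the moment of the call.
- ctrl.hand_in(): hands the job in; it is judged then, once.
The state is a dict: "clock": time; "qpos": joint angles; "qd": joint speeds; "joint_torque": joint torques, N m; "tcp_pos": TCP position; "eef_rot": TCP orientation; "wrist_force": force on the tool from outside, world axes, zero at the start; "torque": the same for the moment, N m; "gripper_width": finger opening in m; "gripper_force": force on a finger pad.
Only numpy, scipy, OpenCV 4.12 (cv2) and the standard library are available. Lean on these libraries where they do the work, as an engineer would, in place of code of your own. Each camera call takes 0.05 s, during which the arm holds its last target. There are 200 camera calls.

### The job

The wooden-handled hook for the grill shelf is tucked under the little open-fronted grill, handle inwards, with only its steel end showing. Pull it out by the steel end, put it down on the worktop and take it again by its wooden handle so that the hook points into the grill, then hook the front bar of the wire shelf and draw the shelf out as far as it goes, with the white ramekin left standing on it and without the gripper or arm touching shelf or ramekin. Finally lay the hook flat on the worktop clear in front of the grill, and leave the salt, pepper, mug and keys where they are.

Things in the scene. Friction and masses are not known exactly. Their poses are not given: they have to be found in the camera images.
- grill: fixed steel table grill, open at the front only: 230 deep, 340 wide, 235 high. Origin on the worktop under its centre; its x axis points from the front (plane x = -115) to the back, z up. Four feet (radius 14, at x = +-90, y = +-145) leave 35 free below it. Control panel at y = -170 to -100, its knobs 19 proud of the front.
- grill_front (a point): middle of the grill's opening, in the plane of its front, 105 above the worktop (grill frame x = -115, y = 29). The opening runs from y = -100 to +158 and from z = 61 to 185 in the grill's frame; heating tubes inside at z = 186 to 198
- shelf_bar (a point): middle of the wire shelf's front bar, on its axis: a round rod of radius 4, 234 long, along the grill's y axis at height 105, 50 inside the front when the shelf is home. The next cross rod (radius 3, no higher) lies 32 behind it, axis to axis; between them is an empty gap 25 wide, so a hook can drop in anywhere along the bar.
- shelf (a joint): how far the wire shelf is drawn out of the grill (m): 0 fully home, 0.09 out at its stop; it slides along the grill's -x axis with about 2.5 N of friction and stays where it is left. It starts nearly home.
- shelf_hook: loose hook, 220 long, 0.11 kg. Origin under the wooden handle's centre; x points to the steel end, z up. Handle 24 wide, 24 high, x -50 to 50. Shank 12 wide, x 50 to 170, z 17 to 23. At its end a lip 5 thick, 12 wide goes straight down, x 165 to 170, to z = 2. Balances near x = 15. Starts lying under the grill, handle inwards, steel end sticking 100 to 115 out of the front.
- hook_handle (a point): centre of the hook's wooden handle (12 above the shelf hook's origin)
- hook_lip (a point): bottom edge of the lip at the hook's end, mid-thickness (shelf hook frame x = 167.5, z = 2)
- ramekin: loose white ceramic ramekin, 84 across and 46 high, 0.22 kg, standing on the wire shelf well behind the front bar; origin at the centre of its underside, z up (underside at height 109)
- salt_shaker: loose glass shaker, 44 across, 90 high, standing on the worktop right of the work; origin at the centre of its underside; not to be disturbed
- pepper_shaker: loose glass shaker, 44 across, 90 high, standing on the worktop right of the work; origin at the centre of its underside; not to be disturbed
- mug: loose white mug, 80 across, 92 high, on a slate coaster at the right; origin at the centre of its underside; not to be disturbed
- keys: loose bunch of keys, 84 x 118 and 8 high, on the worktop at the right; origin at the centre of its underside; not to be disturbed

How it is judged:
By the outcome, as a careful person would: the job done as asked, in the order asked, and still so for the second after the job is handed in, with the robot touching nothing.
It also fails if it takes over 72 s, if anything falls off the work surface, if the arm or the gripper's body presses on something with over 40 N, if the wrist force passes 120 N, or if a joint passes its speed limit or range.

## Working session

There is one attempt and no reset: what is moved stays moved. The work goes in short steps, Python scripts to look and compute and a shell command to move; the robot and the scene stay as the last step left them, time stands still between calls to the robot, and variables do not carry over. Pictures are saved under pics/ and viewed, at most 10 in all, crops included, and the job is handed in when it is done.

```bash
ls; mkdir -p pics
python3 - <<'E'
from rig import ctrl
import cv2
print(ctrl.sense(),ctrl.tcp_to_tips)
for n in("scene","top"):
    im=ctrl.read_camera(n); cv2.imwrite(f"pics/{n}0.png",im[:,:,::-1]); c=ctrl.calibration(n); print(n,c)
E
```

```text
drive.py
pics
rig.py
{'clock': 0.0, 'qpos': array([1.10770778e+00, 3.78050912e-01, 7.96178490e-02, 1.27436755e+00,
       6.19617918e-06, 1.46047313e+00]), 'qd': array([-0.00060455, -0.00097979,  0.00123151, -0.00010403, -0.00063872,
       -0.00161874]), 'joint_torque': array([-8.34400398e-04, -4.63604093e+01,  2.69875538e+01,  2.06889695e-02,
        9.08400182e-06,  5.05266314e-06]), 'tcp_pos': array([0.19838665, 0.53903416, 0.24436464]), 'eef_rot': array([-5.51153023e-01, -3.09228513e+00,  3.01651634e-03]), 'wrist_force': array([-0.2817282 , -0.3269722 , -0.39098635]), 'torque': array([-0.02651392, -0.0336234 , -0.02632055]), 'gripper_force': 0.0, 'gripper_width': 0.08528737632801316} 0.014
scene {'K': array([[611.34975138,   0.        , 318.87900261],
       [  0.        , 611.34975138, 251.62773253],
       [  0.        ,   0.        ,   1.        ]]), 'R': array([[ 0.47561421, -0.87961243,  0.00854897],
       [-0.35162875, -0.19901914, -0.91473964],
       [ 0.80631777,  0.43205711, -0.40395336]]), 't': array([-0.27136752,  0.29655791,  1.01944693])}
top {'K': array([[532.33343381,   0.        , 316.73400638],
       [  0.        , 532.33343381, 242.67615529],
       [  0.        ,   0.        ,   1.        ]]), 'R': array([[ 0.42642652, -0.90449195, -0.00739872],
       [-0.70770978, -0.32853643, -0.62546837],
       [ 0.56330036,  0.27195245, -0.78021444]]), 't': array([-0.2356733 ,  0.46720246,  0.89249368])}
```

View pics/scene0.png

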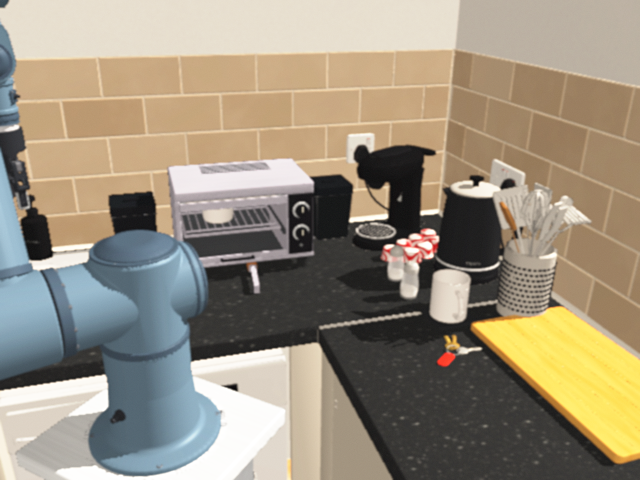

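View pics/top0.png

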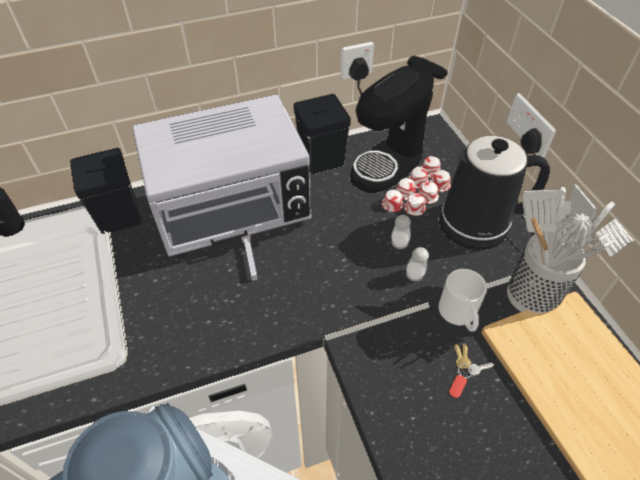

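The grill stands ahead with the hook's steel end at about (245,235)–(252,278) in the top view. I'll zoom in for corners.

Run:
```python
import cv2,numpy as np
a=cv2.imread("pics/top0.png")[90:290,125:325]; b=cv2.imread("pics/scene0.png")[150:300,160:320]
cv2.imwrite("pics/topc.png",cv2.resize(a,(600,600),interpolation=cv2.INTER_CUBIC))
cv2.imwrite("pics/scenec.png",cv2.resize(b,(640,600),interpolation=cv2.INTER_CUBIC))
```

```text
(no output)
```

View pics/topc.png

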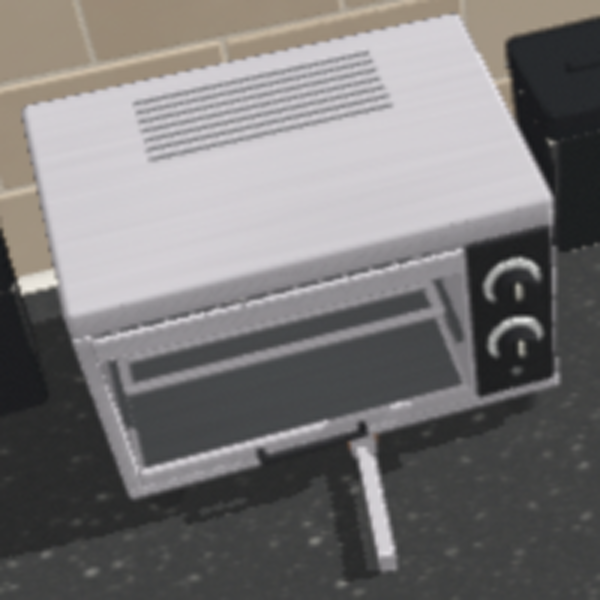

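View pics/scenec.png

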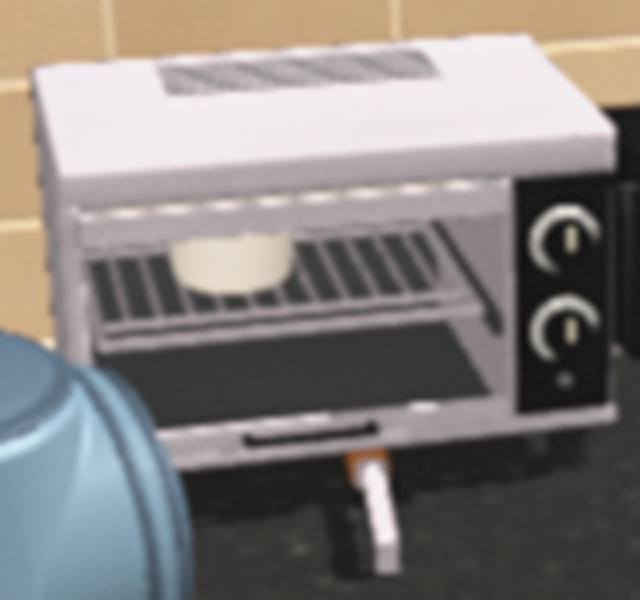

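The crops show the box top corners (27,107),(458,17),(552,200),(72,325), the shank from (362,445) to (388,562), and the shelf bar from about (130,388) to (440,312), all in top-crop pixels. In the scene crop the bar runs about (100,335) to (480,308).

```bash
cat > h.py <<'E'
from rig import ctrl
import numpy as np, cv2
def ray(n,px,z,c=None):
    c=c or ctrl.calibration(n); K,R,t=c["K"],c["R"],c["t"]
    o=-R.T@t; d=R.T@np.linalg.inv(K)@[px[0],px[1],1]
    return o+d*(z-o[2])/d[2]
E
python3 - <<'E'
from h import *
np.set_printoptions(precision=4,suppress=True)
T=lambda u,v:(u/3+125-.33,v/3+90-.33)
S=lambda u,v:(u/4+160-.37,v/4+150-.37)
p=[ray("top",T(*q),.235) for q in[(27,107),(458,17),(552,200),(72,325)]]
for a in p:print(a)
print("sides",[np.linalg.norm(p[i]-p[(i+1)%4]) for i in range(4)])
for i,j in((0,1),(3,2)):
    d=p[j]-p[i];print("ang -y edge",np.arctan2(d[1],d[0])+np.pi/2)
for i,j in((2,1),(3,0)):
    d=p[j]-p[i];print("ang x edge",np.arctan2(d[1],d[0]))
print("ctr",sum(p)/4)
print("bot",ray("top",T(133,495),.035),ray("top",T(555,382),.035), ray("scene",S(617,415),.035))
print("scene top",[ray("scene",S(*q),.235) for q in[(35,68),(532,37),(615,130),(60,183)]])
print("shank top",ray("top",T(366,445),.023),ray("top",T(387,556),.023),"scene",ray("scene",S(373,468),.023),ray("scene",S(386,543),.023))
print("lip", ray("top",T(388,571),.002),ray("scene",S(387,573),.002))
print("bar top",ray("top",T(130,388),.109),ray("top",T(440,312),.109))
print("bar sc",ray("scene",S(100,335),.109),ray("scene",S(480,308),.109))
print("bar sc2",ray("scene",S(100,322),.109),ray("scene",S(480,290),.109))
print("ramekin bottom",ray("scene",S(235,293),.109))
print("tcp",ctrl.sense()["tcp_pos"])
E
```

```text
[0.6013 0.4678 0.235 ]
[0.8303 0.2304 0.235 ]
[0.6724 0.0731 0.235 ]
[0.4342 0.304  0.235 ]
sides [np.float64(0.3298252627998069), np.float64(0.22284341938884197), np.float64(0.33174347096216067), np.float64(0.23394766034422534)]
ang -y edge 0.7673355058704701
ang -y edge 0.8008798948698304
ang x edge 0.7835925335546923
ang x edge 0.7754187249326842
ctr [0.6346 0.2688 0.235 ]
bot [0.4438 0.317  0.035 ] [0.6795 0.0781 0.035 ] [0.6932 0.0815 0.035 ]
scene top [array([0.6034, 0.4721, 0.235 ]), array([0.8348, 0.228 , 0.235 ]), array([0.6753, 0.0743, 0.235 ]), array([0.4281, 0.3007, 0.235 ])]
shank top [0.5679 0.1882 0.023 ] [0.4824 0.1211 0.023 ] scene [0.5683 0.1892 0.023 ] [0.4851 0.1238 0.023 ]
lip [0.4828 0.1229 0.002 ] [0.4865 0.1248 0.002 ]
bar top [0.4848 0.3285 0.109 ] [0.6483 0.1588 0.109 ]
bar sc [0.4961 0.341  0.109 ] [0.652  0.1597 0.109 ]
bar sc2 [0.5131 0.3551 0.109 ] [0.6793 0.1766 0.109 ]
ramekin bottom [0.5959 0.3121 0.109 ]
tcp [0.1984 0.5391 0.2445]
```

```bash
python3 drive.py '[[0,0,-0.1454,0,0,0,0.05],[0,0,-0.1454,0,0,0,0.05],[0,0,-0.1454,0,0,0,0.05],[0,0,-0.1454,0,0,0,0.05],[0,0,-0.1454,0,0,0,0.05],[0,0,-0.1454,0,0,0,0.05],[0,0,-0.1454,0,0,0,0.05],[0,0,0,0.05,0,0,0.05],[0,0,0,0.05,0,0,0.05],[0,0,0,0,-0.042,0,0.05],[0,0,0,0,-0.042,0,0.05],[0,0,0,0,-0.042,0,0.05],[0,0,0,0,-0.042,0,0.05],[0,0,0,0,-0.042,0,0.05],[0,0,0,0,-0.042,0,0.05],[0,0,0,0,-0.042,0,0.05],[0,0,0,0,-0.042,0,0.05],[0,0,0,0,-0.042,0,0.05],[0,0,0,0,-0.042,0,0.05],[0,0,0,0,-0.042,0,0.05]]' 60
cat >> h.py <<'E'
from scipy.spatial.transform import Rotation as Ro
np.set_printoptions(precision=4,suppress=True)
def st():
    s=ctrl.sense(); R=Ro.from_rotvec(s["eef_rot"]).as_matrix()
    print("t",s["clock"],"tcp",s["tcp_pos"],"F",s["wrist_force"],"w",s["gripper_width"],s["gripper_force"]); print("q",s["qpos"]);print("xang",np.arctan2(R[1,0],R[0,0]),"yang",np.arctan2(R[1,1],R[0,1]),"z",R[:,2])
    return s,R
def to(p):
    s,R=st(); print("delta tool",R.T@(np.array(p)-s["tcp_pos"]))
E
python3 -c "
from h import *
to((.5074,.141,.24))"
```

```text
clock: 2.1
tcp_pos: [0.4055, 0.1127, 0.2451]
eef_rot: [1.025, -2.969, -0.001]
wrist_force: [-0.3, 0.7, -0.8]
gripper_width: 0.0501
gripper_force: 0.0
t 2.1 tcp [0.4055 0.1127 0.2451] F [-0.3205  0.6681 -0.761 ] w 0.050129008903891284 0.0
q [ 0.12    0.0672 -0.3176  1.1863  0.0003 -0.5447]
xang -2.476896311310359 yang 2.2354925758867195 z [-0.0005  0.0003 -1.    ]
delta tool [-0.0976 -0.0406  0.005 ]
```

```bash
python3 drive.py '[[0,0,0,0,-0.041,0,0.05],[0,0,0,-0.033,0,0,0.05],[0,0,0,-0.033,0,0.02,0.05],[0,0,0,-0.032,0,0.03,0.05],[0,0,0,0,0,0.03,0.05],[0,0,0,0,0,0,0.05],[0,0,0,0,0,0,0.05]]'
python3 - <<'E'
from h import *
st(); print(ctrl.calibration("wrist")); cv2.imwrite("pics/w1.png",ctrl.read_camera("wrist")[:,:,::-1])
E
```

```text
clock: 2.8
tcp_pos: [0.5063, 0.1423, 0.165]
eef_rot: [1.024, -2.967, -0.001]
wrist_force: [0.5, 0.3, 0.9]
gripper_width: 0.05
gripper_force: 0.0
t 2.8 tcp [0.5063 0.1423 0.165 ] F [0.5226 0.3025 0.9498] w 0.05004015332073109 0.0
q [ 0.1534  0.3189 -0.2153  1.0395  0.     -0.5116]
xang -2.476627009613554 yang 2.2357585329604395 z [-0.0028 -0.0004 -1.    ]
{'K': array([[355.2246,   0.    , 317.9036],
       [  0.    , 355.2246, 238.7119],
       [  0.    ,   0.    ,   1.    ]]), 'R': array([[-0.6178,  0.7864,  0.001 ],
       [ 0.7506,  0.5893,  0.2987],
       [ 0.2343,  0.1853, -0.9543]]), 't': array([ 0.2   , -0.4793,  0.1582])}
```

View pics/w1.png

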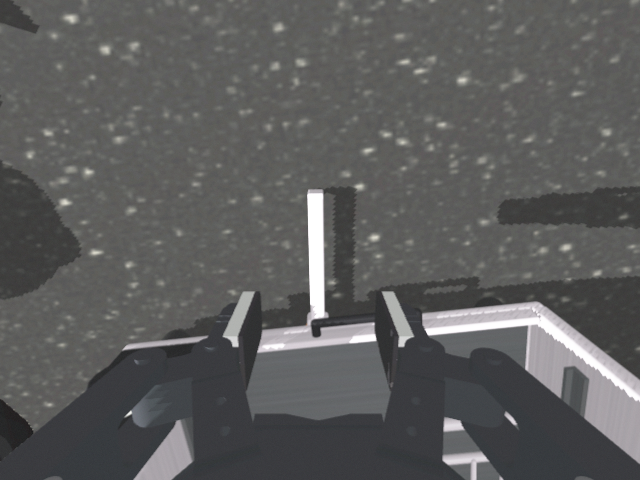

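The shank runs centred between the fingers, (316,190) tip to (317,318). The grill's front edge line runs (125,348)–(537,305).

Run:
```python
from h import *
print(ray("wrist",(316,191),.023),ray("wrist",(317,312),.023))
to((.5074,.141,.018))
for z in(.035,.061):
  a,b=[ray("wrist",q,z) for q in((125,348),(537,305))]; d=b-a; print(a,b,np.arctan2(d[1],d[0])+np.pi/2)
```

```text
[0.4851 0.1239 0.023 ] [0.567 0.189 0.023]
t 2.85 tcp [0.5073 0.1424 0.1663] F [-0.7931 -0.7622  0.4101] w 0.04997435645091432 0.0
q [ 0.1532  0.3175 -0.2137  1.0394  0.     -0.5116]
xang -2.476788714526047 yang 2.235600256462581 z [ 0.0002  0.0001 -1.    ]
delta tool [ 0.0008 -0.0012  0.1483]
[0.6896 0.0777 0.035 ] [0.4458 0.322  0.035 ] 3.9259018665189296
[0.6653 0.0795 0.061 ] [0.4459 0.2994 0.061 ] 3.9259018665189296
```

```bash
python3 drive.py '[[0,0,0,0,0,0.04,0.05],[0,0,0,0,0,0.04,0.05],[0,0,0,0,0,0.04,0.05],[0,0,0,0,0,0.028,0.05],[0,0,0,0,0,0,0.05],[0,0,0,0,0,0,0],[0,0,0,0,0,0,0],[0,0,0,0,0,0,0],[0,0,0,0,0,0,0],[0,0,0,0,0,0,0],[0,0,0,0,0,0,0]]' 60
```

```text
clock: 3.95
tcp_pos: [0.5094, 0.143, 0.0186]
eef_rot: [-1.024, 2.966, -0.0]
wrist_force: [2.1, 0.4, 6.3]
gripper_width: 0.01
gripper_force: 58.9
```

```bash
python3 drive.py '[[0,0,0,0,0,-0.002,0],[0,0,0,0.015,0,0,0],[0,0,0,0.03,0,0,0],[0,0,0,0.03,0,0,0],[0,0,0,0.03,0,0,0],[0,0,0,0.03,0,0,0],[0,0,0,0.015,0,0,0],[0,0,0,0,0,0,0]]'
python3 - <<'E'
from h import *
for n,q in(("pepper",(417,278)),("salt",(399,247)),("mug",(460,318)),("keys",(465,370))): print(n,ray("top",q,0))
st()
cv2.imwrite("pics/t2.png",ctrl.read_camera("top")[:,:,::-1])
E
```

```text
clock: 4.75
tcp_pos: [0.3861, 0.049, 0.0189]
eef_rot: [1.021, -2.966, -0.001]
wrist_force: [-4.2, -2.2, 2.5]
gripper_width: 0.0105
gripper_force: 58.8
pepper [ 0.6437 -0.2067  0.    ]
salt [ 0.7107 -0.1399 -0.    ]
mug [ 0.5834 -0.3227  0.    ]
keys [ 0.4714 -0.3644  0.    ]
t 4.75 tcp [0.3861 0.049  0.0189] F [-4.2243 -2.187   2.5154] w 0.010471983685653134 58.82770478725433
q [-0.0361  0.2489 -0.7699  0.5562 -0.0012 -0.6992]
xang -2.478449771609842 yang 2.2339321548076705 z [-0.0042 -0.001  -1.    ]
```

View pics/t2.png

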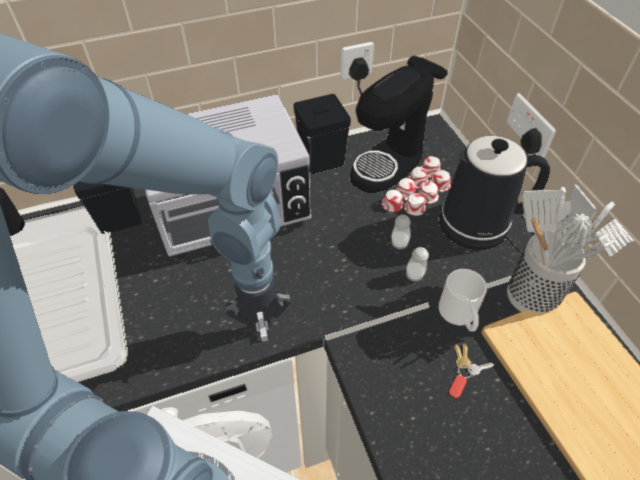

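The gripper now holds the hook near the worktop's front edge (about (264,330)), and the hook is out from under the grill. I'll check where the edge and the seam strip lie.

Run:
```python
from h import *
for q in((20,425),(240,362),(322,338),(325,350),(380,322),(428,306),(375,470)): print(q,ray("top",q,0))
c=ctrl.calibration("top")
def pr(p):
    x=c["K"]@(c["R"]@np.array(p)+c["t"]); return x[:2]/x[2]
for p in((.386,.049,0),(.478,-.06,0),(.509,-.10,0),(.363,.03,0),(.37,.075,0)): print(p,pr(p))
```

```text
(20, 425) [0.0113 0.3589 0.    ]
(240, 362) [0.2968 0.0504 0.    ]
(322, 338) [ 0.4159 -0.0766  0.    ]
(325, 350) [ 0.3935 -0.0937  0.    ]
(380, 322) [ 0.5024 -0.172   0.    ]
(428, 306) [ 0.5834 -0.2519  0.    ]
(375, 470) [ 0.2182 -0.2716 -0.    ]
(0.386, 0.049, 0) [262.0469 327.0001]
(0.478, -0.06, 0) [327.1573 311.7507]
(0.509, -0.1, 0) [349.9244 307.2907]
(0.363, 0.03, 0) [264.7038 339.2304]
(0.37, 0.075, 0) [247.5487 328.4666]
```

```bash
python3 drive.py '[[0,0,0.07,0,0,0,0],[0,0,0.13,0,0,0,0],[0,0,0.13,0,0,0,0],[0,0,0.13,0,0,0,0],[0,0,0.13,0,0,0,0],[0,0,0.13,0,0,0,0],[0,0,0.13,0,0,0,0],[0,0,0.13,0,0,0,0],[0,0,0.13,0,0,0,0],[0,0,0.13,0,0,0,0],[0,0,0.13,0,0,0,0],[0,0,0.13,0,0,0,0],[0,0,0.07,0,0,0,0],[0,0,0,0,0,0.002,0],[0,0,0,0,0,0,0.05],[0,0,0,0,0,0,0.05],[0,0,0,0,0,0,0.05]]'
python3 -c "
from h import *
st()"
```

```text
clock: 6.5
tcp_pos: [0.3893, 0.0502, 0.017]
eef_rot: [-1.372, -2.825, 0.001]
wrist_force: [-0.1, -0.0, 0.1]
gripper_width: 0.0498
gripper_force: 0.0
t 6.5 tcp [0.3893 0.0502 0.017 ] F [-0.1303 -0.0327  0.0752] w 0.04975467870607515 0.0
q [-0.0337  0.2554 -0.7677  0.5486 -0.      0.8703]
xang 2.237643985776622 yang 0.666848006186208 z [-0.0008  0.     -1.    ]
```

```bash
python3 drive.py '[[0,0,0,0,0,-0.03,0.05],[0,0,0,0,0,-0.04,0.05],[0,0,0,0,0,-0.04,0.05],[0,0,0,-0.035,0,-0.04,0.05],[0,0,-0.1,-0.035,0,0,0.05],[0,0,-0.1496,-0.035,0,0,0.05],[0,0,-0.1496,-0.035,0,0,0.05],[0,0,-0.1496,0,0,0,0.05],[0,0,-0.1496,0,0,0,0.05],[0,0,-0.1496,0,0,0,0.05],[0,0,-0.1496,0,0,0,0.05],[0,0,-0.1496,0,0,0,0.05],[0,0,-0.1496,0,0,0,0.05],[0,0,-0.1496,0,0,0,0.05],[0,0,-0.1496,0,0,0,0.05],[0,0,-0.1496,0,0,0,0.05]]'
python3 drive.py '[[0,0,-0.1496,0,0,0,0.05],[0,0,-0.1496,0,0,0,0.05],[0,0,-0.1496,0,0,0,0.05],[0,0,-0.1496,0,0,0,0.05],[0,0,-0.1496,0,0,0,0.05],[0,0,-0.1496,0,0,0,0.05],[0,0,-0.1496,0,0,0,0.05],[0,0,-0.1496,0,0,0,0.05],[0,0,-0.1496,0,0,0,0.05],[0,0,-0.0496,0,0,0,0.05],[0,0,0,0,0,0,0.05]]'
python3 - <<'E'
from h import *
st(); im=ctrl.read_camera("wrist"); cv2.imwrite("pics/w3.png",im[:,:,::-1])
E
```

```text
clock: 8.1
tcp_pos: [0.4831, -0.0498, 0.1644]
eef_rot: [1.291, -2.863, -0.001]
wrist_force: [0.2, 0.5, -0.3]
gripper_width: 0.0498
gripper_force: 0.0
clock: 9.2
tcp_pos: [0.4831, -0.0498, 0.1644]
eef_rot: [2.825, -1.373, -0.002]
wrist_force: [-0.3, 0.5, 0.2]
gripper_width: 0.0503
gripper_force: 0.0
t 9.2 tcp [ 0.4831 -0.0498  0.1644] F [-0.3207  0.4612  0.2027] w 0.050252367071131135 0.0
q [-0.2335  0.2414 -0.3235  1.007   0.0001 -2.4703]
xang -0.9047845906146599 yang -2.475580307358598 z [-0.0011  0.0003 -1.    ]
```

View pics/w3.png

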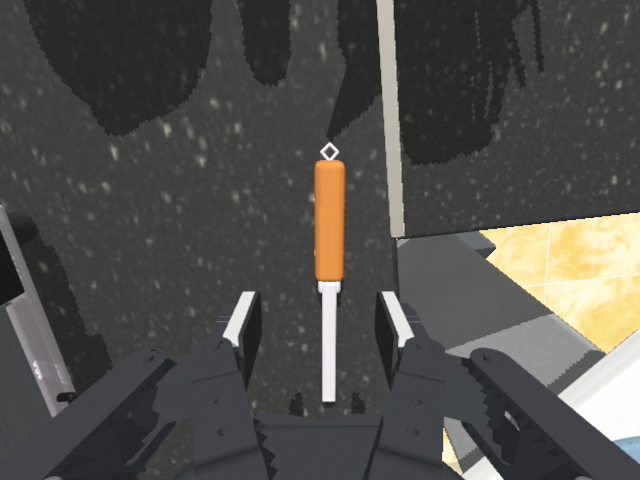

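The orange handle lies at (315–345, 160–282) with the steel end pointing toward the gripper base, as planned.

Run:
```python
from h import *
im=cv2.imread("pics/w3.png"); h=cv2.cvtColor(im,cv2.COLOR_BGR2HSV)
m=((h[...,0]>5)&(h[...,0]<20)&(h[...,1]>150)); m[:,:280]=0;m[:,370:]=0
ys,xs=np.nonzero(m);print(ys.min(),ys.max(),[xs[ys==y].mean() for y in(180,220,265)])
a=ray("wrist",(329.5,159.5),.018);b=ray("wrist",(329.5,290),.018);e=ray("wrist",(329,401),.020)
print(a,b,e,np.linalg.norm(a-b),np.linalg.norm(e-b))
d=e-a;print("yaw tip",np.arctan2(d[1],d[0])); d/=np.linalg.norm(d)
c=e-d*.17;print("handle c",c,"alt",a+d*.05); c=(c+a+d*.05)/2;c[2]=.016; to(c)
```

```text
160 280 [np.float64(329.5), np.float64(329.0), np.float64(328.5)]
[ 0.5092 -0.0962  0.018 ] [ 0.4411 -0.0113  0.018 ] [0.3703 0.0778 0.02  ] 0.10880383351679873 0.11390964201536133
yaw tip 2.244140690484315
handle c [ 0.4763 -0.055   0.0185] alt [ 0.478  -0.0572  0.0184]
t 9.25 tcp [ 0.4831 -0.0499  0.1645] F [-0.8973  0.1864  0.7484] w 0.04997266984219888 0.0
q [-0.2336  0.2414 -0.3234  1.007   0.0001 -2.4694]
xang -0.9057665171917976 yang -2.4765623418612934 z [-0.001   0.0003 -1.    ]
delta tool [0.0013 0.0085 0.1485]
```

```bash
python3 drive.py '[[0,0,0.0077,0.001,0.0085,0.02,0.06],[0,0,0,0,0,0.04,0.06],[0,0,0,0,0,0.04,0.06],[0,0,0,0,0,0.035,0.06],[0,0,0,0,0,0.0125,0.06],[0,0,0,0,0,0,0.05],[0,0,0,0,0,0,0],[0,0,0,0,0,0,0],[0,0,0,0,0,0,0],[0,0,0,0,0,0,0],[0,0,0,0,0,0,0]]' 80
python3 -c "
from h import *
st()"
```

```text
clock: 10.35
tcp_pos: [0.4788, -0.0564, 0.0188]
eef_rot: [-2.819, 1.384, -0.005]
wrist_force: [-1.2, 0.5, 6.4]
gripper_width: 0.022
gripper_force: 79.7
t 10.35 tcp [ 0.4788 -0.0564  0.0188] F [-1.1969  0.5186  6.4162] w 0.021954716660263034 79.707852602005
q [-0.2489  0.3929 -0.5439  0.6309  0.0001 -2.4776]
xang -0.9128443485360006 yang -2.4836358345411353 z [ 0.0031 -0.0007 -1.    ]
```

```bash
python3 drive.py '[[0,0,0,0,0,-0.015,0],[0,0,0,0,0,-0.04,0],[0,0,0,0,0,-0.04,0],[0,0,0,0,0,-0.03,0],[0,0,0.08,0,0,0,0],[0,0,0.1459,0,0,0,0],[0,0,0.1459,0,0,0,0],[0,0,0.1459,0,0,0,0],[0,0,0.1459,0,0,0,0],[0,0,0.1459,0,0,0,0],[0,0,0.1459,0,0,0,0],[0,0,0.1459,0,0,0,0],[0,0,0.1459,0,0,0,0],[0,0,0.1459,0,0,0,0],[0,0,0.07,0,0.02,0,0],[0,0,0,0,0.035,0,0],[0,0,0,0,0.035,0,0],[0,0,0,0,0.03,0,0],[0,0,0,0,0.01,0,0],[0,0,0,0,0,0,0]]'
python3 - <<'E'
from h import *
s,R=st(); d=s["tcp_pos"]-[.635,.27,0]; print("grill",(d[0]+d[1])*.7071,(d[1]-d[0])*.7071)
im=ctrl.read_camera("wrist"); cv2.imwrite("pics/w4.png",im[:,:,::-1])
a=ctrl.read_camera("scene")[150:300,160:320][:,:,::-1];cv2.imwrite("pics/s4.png",cv2.resize(a,(640,600),interpolation=cv2.INTER_CUBIC))
E
```

```text
clock: 12.35
tcp_pos: [0.3854, 0.0373, 0.1425]
eef_rot: [1.176, -2.913, 0.0]
wrist_force: [0.7, 0.4, -1.4]
gripper_width: 0.0222
gripper_force: 78.8
t 12.35 tcp [0.3854 0.0373 0.1425] F [ 0.718   0.4359 -1.3673] w 0.022213212474485735 78.78765106201172
q [-0.0677  0.0703 -0.5934  0.9071 -0.0002 -0.8352]
xang -2.3740483503315026 yang 2.338340642578862 z [-0.     -0.0002 -1.    ]
grill -0.34103554127202335 0.011899674233151263
```

View pics/w4.png

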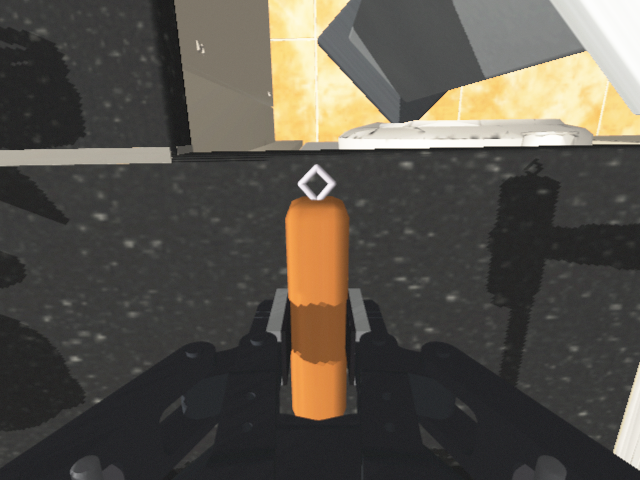

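View pics/s4.png

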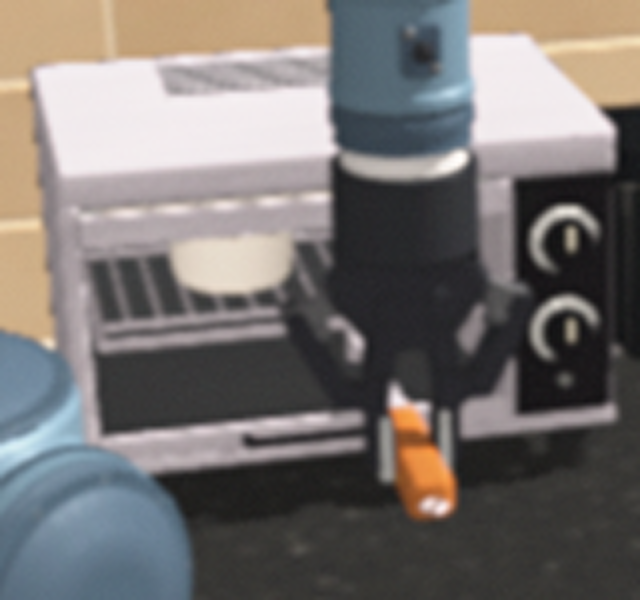

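Wrist view: the handle is centred in the pads (290–345). Scene crop: the shelf's front bar and next rod show at left, around (100–290, 345–320). I'll measure the bar in both clean initial pictures with intensity profiles.

Run:
```python
from h import *
g=lambda p:(((p[0]-.635)+(p[1]-.27))*.7071,((p[1]-.27)-(p[0]-.635))*.7071)
for n,cols,r in(("scene",(195,225,250,270),(218,238)),("top",(185,205,230,255),(188,224))):
    im=cv2.cvtColor(cv2.imread(f"pics/{n}0.png"),cv2.COLOR_BGR2GRAY)
    for c in cols:
        print(n,c,r[0],im[r[0]:r[1],c].tolist())
        for v in range(r[0],r[1],3): print(v,np.round(g(ray(n,(c,v),.107)),4),end=" ")
        print()
```

```text
scene 195 218 [90, 84, 77, 71, 67, 64, 61, 62, 63, 62, 63, 96, 143, 146, 105, 96, 141, 165, 148, 100]
218 [0.0596 0.1115] 221 [0.0372 0.1139] 224 [0.0153 0.1162] 227 [-0.0061  0.1185] 230 [-0.027   0.1207] 233 [-0.0473  0.1229] 236 [-0.0672  0.1251] 
scene 225 218 [210, 210, 209, 188, 133, 80, 63, 68, 98, 144, 151, 112, 98, 140, 163, 149, 102, 63, 54, 54]
218 [0.0386 0.0347] 221 [0.0164 0.0381] 224 [-0.0053  0.0414] 227 [-0.0264  0.0446] 230 [-0.0471  0.0477] 233 [-0.0672  0.0507] 236 [-0.0869  0.0537] 
scene 250 218 [97, 87, 74, 66, 61, 67, 105, 146, 143, 105, 106, 145, 153, 123, 79, 56, 54, 57, 55, 55]
218 [ 0.0211 -0.0294] 221 [-0.0009 -0.0252] 224 [-0.0224 -0.0212] 227 [-0.0434 -0.0172] 230 [-0.0638 -0.0133] 233 [-0.0838 -0.0096] 236 [-0.1033 -0.0059] 
scene 270 218 [120, 121, 124, 131, 143, 157, 155, 132, 130, 149, 156, 130, 87, 57, 52, 54, 54, 54, 53, 54]
218 [ 0.007  -0.0808] 221 [-0.0148 -0.076 ] 224 [-0.0362 -0.0713] 227 [-0.057  -0.0667] 230 [-0.0773 -0.0622] 233 [-0.0971 -0.0579] 236 [-0.1164 -0.0536] 
top 185 188 [148, 145, 142, 141, 139, 133, 108, 113, 194, 173, 146, 142
[... 966 characters left out ...]
73, 72, 72]
188 [-0.017  -0.0038] 191 [-0.0264 -0.0015] 194 [-0.0357  0.0008] 197 [-0.0449  0.0031] 200 [-0.0541  0.0054] 203 [-0.0631  0.0076] 206 [-0.0721  0.0098] 209 [-0.081  0.012] 212 [-0.0898  0.0142] 215 [-0.0985  0.0164] 218 [-0.1071  0.0185] 221 [-0.1157  0.0206] 
top 255 188 [130, 90, 72, 69, 70, 70, 72, 90, 134, 148, 141, 108, 78, 71, 71, 71, 71, 71, 71, 71, 73, 72, 71, 71, 71, 71, 71, 72, 71, 72, 71, 71, 73, 73, 73, 78]
188 [-0.0369 -0.0582] 191 [-0.0462 -0.0556] 194 [-0.0554 -0.053 ] 197 [-0.0646 -0.0504] 200 [-0.0736 -0.0479] 203 [-0.0826 -0.0454] 206 [-0.0914 -0.0429] 209 [-0.1002 -0.0405] 212 [-0.1089 -0.038 ] 215 [-0.1175 -0.0356] 218 [-0.1261 -0.0333] 221 [-0.1345 -0.0309]
```

```bash
python3 drive.py '[[0,0,-0.017,-0.02,0,0,0],[0,0,0,-0.03,0,0,0],[0,0,0,-0.03,0,0,0],[0,0,0,-0.03,0,0,0],[0,0,0,-0.015,0,0,0],[0,0,0,0,0,0,0],[0,0,0,0,0,0,0]]'
python3 - <<'E'
from h import *
s,R=st(); d=s["tcp_pos"]-[.635,.27,0]; print("grill",(d[0]+d[1])*.7071,(d[1]-d[0])*.7071)
a=ctrl.read_camera("scene")[150:300,160:320][:,:,::-1]
b=ctrl.read_camera("top")[150:270,150:310][:,:,::-1]
cv2.imwrite("pics/s5.png",np.hstack([cv2.resize(a,(400,375),interpolation=cv2.INTER_CUBIC),cv2.resize(b[:, :],(400,375),interpolation=cv2.INTER_CUBIC)]))
E
```

```text
clock: 13.15
tcp_pos: [0.4758, 0.1238, 0.1421]
eef_rot: [1.197, -2.904, 0.001]
wrist_force: [-1.3, 0.1, -2.4]
gripper_width: 0.0218
gripper_force: 78.8
t 13.15 tcp [0.4758 0.1238 0.1421] F [-1.2767  0.1395 -2.3845] w 0.021834596118723355 78.77653956413269
q [ 0.1259  0.2698 -0.3473  0.9541 -0.0005 -0.6562]
xang -2.359562208608494 yang 2.352826877961041 z [-0.0003 -0.0006 -1.    ]
grill -0.21595112289715748 0.009256298633421353
```

View pics/s5.png

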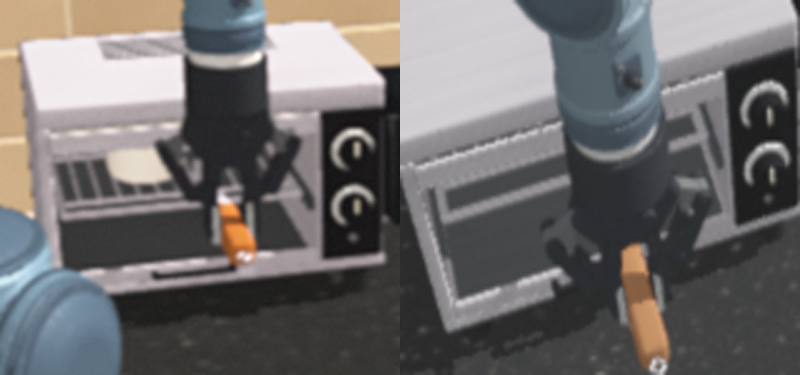

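The hook is inside the opening and its tip is hidden behind the gripper. That was my tenth picture, so from here I go by forces and mask measurements. Next I lower the hook behind the bar.

```bash
python3 drive.py '[[0,0,0,0,0,0.01,0],[0,0,0,0,0,0.01,0],[0,0,0,0,0,0.01,0],[0,0,0,0,0,0,0],[0,0,0,0,0,0,0]]'
python3 drive.py '[[0,0,0,0.008,0,0,0],[0,0,0,0.008,0,0,0],[0,0,0,0.006,0,0,0],[0,0,0,0,0,0,0],[0,0,0,0,0,0,0]]'
python3 - <<'E'
from h import *
s,R=st(); d=s["tcp_pos"]-[.635,.27,0]; print("grill",(d[0]+d[1])*.7071,(d[1]-d[0])*.7071)
im=cv2.cvtColor(ctrl.read_camera("scene"),cv2.COLOR_RGB2GRAY)
for c in(195,225): print(c,im[218:242,c].tolist())
E
```

```text
clock: 13.75
tcp_pos: [0.4745, 0.1245, 0.1119]
eef_rot: [1.198, -2.903, -0.001]
wrist_force: [-0.1, 0.0, -0.9]
gripper_width: 0.0226
gripper_force: 78.8
clock: 14.25
tcp_pos: [0.4589, 0.1086, 0.1125]
eef_rot: [1.197, -2.904, 0.001]
wrist_force: [0.8, 0.5, -1.2]
gripper_width: 0.0222
gripper_force: 78.8
t 14.25 tcp [0.4589 0.1086 0.1125] F [ 0.7866  0.5487 -1.1954] w 0.022175444207878328 78.80319356918335
q [ 0.0981  0.2609 -0.4449  0.8658 -0.0005 -0.6842]
xang -2.3592751850733515 yang 2.353113770287153 z [-0.0007 -0.0006 -1.    ]
grill -0.2386506042856598 0.010402244638193036
195 [88, 86, 78, 73, 67, 63, 61, 61, 63, 63, 62, 61, 57, 70, 114, 146, 137, 97, 106, 146, 156, 130, 83, 57]
225 [213, 214, 211, 185, 124, 71, 55, 50, 50, 58, 79, 107, 133, 131, 101, 106, 146, 158, 129, 87, 59, 54, 55, 56]
```

The shelf bar follows: its peak dropped about 2.5 px. Pulling on.

```bash
python3 drive.py '[[0,0,0,0.006,0,0,0],[0,0,0,0.009,0,0,0],[0,0,0,0.009,0,0,0],[0,0,0,0.009,0,0,0],[0,0,0,0.009,0,0,0],[0,0,0,0.009,0,0,0],[0,0,0,0.009,0,0,0],[0,0,0,0.005,0,0,0],[0,0,0,0,0,0,0],[0,0,0,0,0,0,0]]'
cat > b.py <<'E'
from h import *
s,R=st(); d=s["tcp_pos"]-[.635,.27,0]; print("grill",(d[0]+d[1])*.7071,(d[1]-d[0])*.7071)
im=cv2.cvtColor(ctrl.read_camera("scene"),cv2.COLOR_RGB2GRAY)
for c in(205,225): print(c,im[225:260,c].tolist())
E
python3 b.py
```

```text
clock: 15.3
tcp_pos: [0.4126, 0.0628, 0.1121]
eef_rot: [1.197, -2.903, 0.0]
wrist_force: [0.6, 1.1, -1.5]
gripper_width: 0.0224
gripper_force: 78.8
t 15.3 tcp [0.4126 0.0628 0.1121] F [ 0.6443  1.1172 -1.4643] w 0.022376710930544427 78.82388949394226
q [-0.0006  0.162  -0.5755  0.8349 -0.0009 -0.783 ]
xang -2.3591841634687674 yang 2.3532040284824376 z [-0.0015 -0.0009 -1.    ]
grill -0.3037772923097179 0.01076042413224294
205 [95, 85, 77, 67, 59, 53, 53, 54, 53, 54, 53, 54, 54, 62, 82, 128, 185, 213, 177, 108, 147, 225, 232, 185, 116, 67, 55, 55, 56, 53, 54, 81, 136, 169, 168]
225 [219, 219, 219, 219, 219, 218, 219, 219, 209, 173, 114, 69, 56, 88, 165, 206, 175, 107, 146, 223, 227, 180, 113, 66, 56, 57, 58, 56, 59, 111, 168, 175, 161, 142, 93]
```

```bash
python3 drive.py '[[0,0,0,0.004,0,0,0],[0,0,0,0.004,0,0,0],[0,0,0,0.002,0,0,0],[0,0,0,0,0,0,0],[0,0,0,0,0,0,0]]'; python3 drive.py '[[0,0,0,0.002,0,0,0],[0,0,0,0.002,0,0,0],[0,0,0,0,0,0,0],[0,0,0,0,0,0,0]]'; python3 b.py
```

```text
clock: 15.85
tcp_pos: [0.4111, 0.0595, 0.1137]
eef_rot: [-1.198, 2.891, 0.007]
wrist_force: [11.4, 13.2, -5.9]
gripper_width: 0.0224
gripper_force: 78.6
clock: 16.25
tcp_pos: [0.4113, 0.059, 0.1147]
eef_rot: [-1.198, 2.883, 0.013]
wrist_force: [16.5, 21.9, -7.5]
gripper_width: 0.0217
gripper_force: 78.7
t 16.25 tcp [0.4113 0.059  0.1147] F [16.5069 21.8662 -7.4819] w 0.02167430675589176 78.74393463134766
q [-0.0215  0.1413 -0.5934  0.8215  0.0152 -0.8092]
xang -2.353781368325281 yang 2.358606263812251 z [ 0.0149  0.0149 -0.9998]
grill -0.3073844303561262 0.008966237642225804
205 [95, 83, 75, 66, 58, 55, 53, 54, 54, 54, 54, 54, 56, 60, 82, 109, 158, 209, 192, 125, 111, 183, 219, 197, 141, 84, 56, 55, 56, 54, 54, 80, 136, 171, 171]
225 [219, 218, 219, 217, 219, 219, 218, 219, 219, 201, 141, 78, 54, 64, 145, 211, 194, 124, 129, 204, 227, 196, 136, 81, 58, 55, 58, 55, 57, 111, 176, 190, 178, 153, 101]
```

```bash
cat > bar.py <<'E'
from h import *
g=lambda p:(((p[0]-.635)+(p[1]-.27))*.7071,((p[1]-.27)-(p[0]-.635))*.7071)
old=cv2.cvtColor(cv2.imread("pics/scene0.png"),cv2.COLOR_BGR2GRAY).astype(float)
new=cv2.cvtColor(ctrl.read_camera("scene"),cv2.COLOR_RGB2GRAY).astype(float)
for im,off in((old,0),(new,12.5)):
  for c in(200,210,220,228):
    v0=235-(c-195)*.1+off; lo=int(v0-2); w=im[lo:lo+6,c]; w=np.clip(w-100,0,None); v=lo+(w*np.arange(6)).sum()/w.sum()
    print(c,v,g(ray("scene",(c,v),.107)))
E
python3 bar.py
```

```text
200 234.61764705882354 (np.float64(-0.06139500787036476), np.float64(0.11213358008668921))
210 233.66666666666666 (np.float64(-0.061692293828504156), np.float64(0.0874195774882684))
220 232.69924812030075 (np.float64(-0.061882517478097976), np.float64(0.06248494606130396))
228 231.88888888888889 (np.float64(-0.06179231027301795), np.float64(0.042347593907819794))
200 247.68205128205128 (np.float64(-0.14352870816094268), np.float64(0.12151981456017202))
210 246.63471502590673 (np.float64(-0.14355537725149356), np.float64(0.09798140307166132))
220 245.6272965879265 (np.float64(-0.14382297146425208), np.float64(0.0742748553961343))
228 244.67481662591686 (np.float64(-0.14315183268353393), np.float64(0.05502904615047785))
```

The pull hit a hard stop: force rose to 27 N while the bar held still, about 82 mm from where it started. I'll relax and then move the lip to mid-gap.

```bash
python3 drive.py '[[0,0,0,-0.004,0,0,0],[0,0,0,-0.004,0,0,0],[0,0,0,-0.004,0,0,0],[0,0,0,0,0,0,0],[0,0,0,0,0,0,0]]'; python3 b.py | head -4; python3 bar.py | tail -4
```

```text
clock: 16.85
tcp_pos: [0.4117, 0.0617, 0.1123]
eef_rot: [1.198, -2.903, -0.0]
wrist_force: [-1.2, 0.0, -0.9]
gripper_width: 0.0223
gripper_force: 79.4
t 16.85 tcp [0.4117 0.0617 0.1123] F [-1.1563  0.0101 -0.8867] w 0.02226060828290798 79.41773414611816
q [-0.0038  0.159  -0.5787  0.8337 -0.0002 -0.7865]
xang -2.3589173391122698 yang 2.353471469628474 z [-0.0006 -0.0002 -1.    ]
grill -0.30523672233621363 0.01059270366096933
200 247.6640826873385 (np.float64(-0.14342125995701946), np.float64(0.12150753538570153))
210 246.64229765013056 (np.float64(-0.14360090899881287), np.float64(0.0979872774945829))
220 245.6103896103896 (np.float64(-0.14372103508258102), np.float64(0.07426018839541183))
228 244.66992665036676 (np.float64(-0.14312222392883084), np.float64(0.055024431054449686))
```

```bash
python3 drive.py '[[0,0,0,-0.004,0,0,0],[0,0,0,-0.003,0,0,0],[0,0,0,0,0,-0.01,0],[0,0,0,0,0,-0.015,0],[0,0,0,0,0,-0.015,0],[0,0,0,0.01,0,0,0],[0,0,0,0.016,0,0,0],[0,0,0,0.016,0,0,0],[0,0,0,0,0,0,0]]'; python3 b.py|head -4; python3 bar.py | tail -4
```

```text
clock: 17.85
tcp_pos: [0.3839, 0.0359, 0.1513]
eef_rot: [1.194, -2.902, -0.002]
wrist_force: [0.4, 0.1, -1.6]
gripper_width: 0.0226
gripper_force: 79.4
t 17.85 tcp [0.3839 0.0359 0.1513] F [ 0.4233  0.1397 -1.6124] w 0.022606838430183906 79.42419290542603
q [-0.0711  0.0617 -0.5776  0.9353 -0.0006 -0.8516]
xang -2.361019053971625 yang 2.3513625493293926 z [-0.0039 -0.0004 -1.    ]
grill -0.3430802067805088 0.012086455633090134
200 247.67268041237114 (np.float64(-0.143472674245912), np.float64(0.12151341100763406))
210 246.62694300518135 (np.float64(-0.14350870553190062), np.float64(0.09797538157159812))
220 245.5922077922078 (np.float64(-0.1436113978462218), np.float64(0.07424441336594194))
228 244.6879606879607 (np.float64(-0.14323141441315662), np.float64(0.05504145049939366))
```

```bash
python3 drive.py '[[0,0,-0.08,0,0,0,0],[0,0,-0.14,0,0,0,0],[0,0,-0.14,0,0,0,0],[0,0,-0.14,0,0,0,0],[0,0,-0.14,0,0,0,0],[0,0,-0.14,0,0,0,0],[0,0,-0.14,0,0,0,0],[0,0,-0.14,0,0,0,0],[0,0,-0.14,0,0,0,0],[0,0,-0.14,0,0,0,0],[0,0,-0.1,0.02,0,0,0],[0,0,0,0.035,0,0,0],[0,0,0,0.035,0,0,0],[0,0,0,0.03,0,0,0],[0,0,0,0,0,0.03,0],[0,0,0,0,0,0.04,0],[0,0,0,0,0,0.03,0],[0,0,0,0,0,0.015,0],[0,0,0,0,0,0,0],[0,0,0,0,0,0,0]]'; python3 -c "
from h import *
st()"
```

```text
clock: 19.95
tcp_pos: [0.4585, -0.0592, 0.0374]
eef_rot: [-2.816, 1.393, 0.001]
wrist_force: [-0.3, 0.5, -0.6]
gripper_width: 0.0222
gripper_force: 79.4
t 19.95 tcp [ 0.4585 -0.0592  0.0374] F [-0.2599  0.503  -0.6432] w 0.022209398554521313 79.39716696739197
q [-0.2659  0.3366 -0.5705  0.6641  0.0002 -2.489 ]
xang -0.9185299423357621 yang -2.4893262011222017 z [-0.0004  0.0003 -1.    ]
```

```bash
python3 drive.py '[[0,0,0,0,-0.025,0,0],[0,0,0,0,0,0.01,0],[0,0,0,0,0,0.006,0],[0,0,0,0,0,0.001,0],[0,0,0,0,0,0,0]]'; python3 drive.py '[[0,0,0,0,0,0.001,0],[0,0,0,0,0,0,0.05],[0,0,0,0,0,0,0.05],[0,0,0,0,0,0,0.05],[0,0,0,0,0,0,0.05]]'
```

```text
clock: 20.45
tcp_pos: [0.4774, -0.0443, 0.0203]
eef_rot: [2.815, -1.393, -0.002]
wrist_force: [-0.5, 0.1, -1.1]
gripper_width: 0.0221
gripper_force: 79.5
clock: 20.95
tcp_pos: [0.4784, -0.0442, 0.0196]
eef_rot: [-2.816, 1.393, -0.001]
wrist_force: [0.5, -0.6, 0.3]
gripper_width: 0.0499
gripper_force: 0.0
```

Released. Now I back straight up and check everything by masks.

```bash
python3 drive.py '[[0,0,0,0,0,-0.02,0.05],[0,0,0,0,0,-0.04,0.06],[0,0,0,0,0,-0.04,0.06],[0,0,0,0,0,-0.04,0.06],[0,0,0,0,0,-0.04,0.06],[0,0,0,0,0,0,0.06],[0,0,0,0,0,0,0.06]]'
python3 - <<'E'
from h import *
st()
im=ctrl.read_camera("wrist")[:,:,::-1]; h=cv2.cvtColor(im.copy(),cv2.COLOR_BGR2HSV)
m=((h[...,0]>5)&(h[...,0]<20)&(h[...,1]>150)).astype(np.uint8)
n,l,s,c=cv2.connectedComponentsWithStats(m)
for i in range(1,n):
    if s[i,4]>150: print(s[i],c[i])
i=max((k for k in range(1,n) if 250<c[k][0]<400),key=lambda k:s[k,4]); x,y,w,hh,_=s[i]
a,b=ray("wrist",(x+w/2,y),.018),ray("wrist",(x+w/2,y+hh),.018);print("handle",a,b,np.linalg.norm(a-b))
g=cv2.cvtColor(im.copy(),cv2.COLOR_BGR2GRAY); col=int(x+w/2); print(y+hh,g[y+hh:y+hh+130:3,col].tolist())
# neighbours unchanged, and ramekin in scene
for nme,rs in(("top",{"pepper":(240,285,402,432),"salt":(212,252,388,414),"mug":(268,330,438,488),"keys":(340,400,445,495)}),("scene",{"ram":(190,226,195,240)})):
    o=cv2.imread(f"pics/{nme}0.png").astype(int); k=ctrl.read_camera(nme)[:,:,::-1].astype(int)
    for r,(a,b,c0,d) in rs.items():
        D=np.abs(o-k)[a:b,c0:d].max(2); print(r,D.mean(),(D>40).sum())
        if r=="ram":
            for q in(o,k):
                z=(q.min(2)[185:245,195:245]>185).astype(np.uint8); nn,_,ss,cc=cv2.connectedComponentsWithStats(z); print(ss[1:][ss[1:,4]>40],cc[1:][ss[1:,4]>40])
E
python3 bar.py|tail -4
```

```text
clock: 21.65
tcp_pos: [0.4792, -0.0444, 0.2003]
eef_rot: [-2.815, 1.393, -0.004]
wrist_force: [-1.6, -0.1, -0.0]
gripper_width: 0.0598
gripper_force: 0.0
t 21.65 tcp [ 0.4792 -0.0444  0.2003] F [-1.5891 -0.0525 -0.0241] w 0.05978084576579998 0.0
q [-0.2243  0.2058 -0.2724  1.0898  0.0001 -2.4472]
xang -0.9187297872792796 yang -2.4895220875992687 z [ 0.0028 -0.0006 -1.    ]
[ 306  160   28  109 2770] [319.5477 213.7292]
handle [ 0.5071 -0.0839  0.018 ] [ 0.446  -0.0043  0.018 ] 0.10033089134544565
269 [223, 246, 232, 230, 232, 231, 231, 231, 231, 231, 231, 231, 231, 230, 231, 230, 231, 231, 230, 230, 230, 230, 230, 230, 229, 229, 230, 229, 229, 230, 229, 230, 230, 230, 230, 229, 248, 36, 36, 57, 64, 63, 61, 61]
pepper 1.6725925925925926 0
salt 1.1240384615384615 0
mug 0.6390322580645161 0
keys 0.7256666666666667 0
ram 24.432716049382716 322
[[  0   0  50   9 322]
 [ 10  23  24  15 274]] [[21.8882  2.8323]
 [21.6277 30.1788]]
[[  0   0  50   8 320]
 [ 12  23  29  27 612]
 [  0  52  50   7  82]] [[21.875   2.8125]
 [26.5163 35.7696]
 [26.378  55.5244]]
200 247.67098445595855 (np.float64(-0.14346253270966397), np.float64(0.12151225203346384))
210 246.63116883116882 (np.float64(-0.14353408235497944), np.float64(0.09797865564298669))
220 245.59007832898172 (np.float64(-0.14359855609604208), np.float64(0.07424256564527477))
228 244.68148148148148 (np.float64(-0.14319218655245974), np.float64(0.05503533607999607))
```

Neighbours are unchanged, the hook lies flat and the ramekin rode along with the shelf. The scene camera gives only about 82 mm of travel, so I'll cross-check that with the top camera, including the second rod and the grill front.

Run:
```python
from h import *
from scipy.optimize import least_squares
k={n:(cv2.imread(f"pics/{n}0.png"),ctrl.read_camera(n)[:,:,::-1].copy()) for n in("top","scene")}
C={n:ctrl.calibration(n) for n in k}
def P(n,x,y,z):
    w=np.array([.635+(x-y)*.70711,.27+(x+y)*.70711,z]); c=C[n]; q=c["K"]@(c["R"]@w+c["t"]); return (q[:2]/q[2])
# brightness along grill-x line at height z, fixed grill y
for n in("top","scene"):
  for j in(0,1):
    g=cv2.cvtColor(k[n][j],cv2.COLOR_BGR2GRAY).astype(np.float32)
    for y in(.06,.09,.12):
      xs=np.arange(-.18,-.02,.004); pts=np.array([P(n,x,y,.108) for x in xs],np.float32)
      v=cv2.remap(g,pts[:,0].reshape(1,-1),pts[:,1].reshape(1,-1),cv2.INTER_LINEAR)[0]
      pk=[(round(float(xs[i]),3),int(v[i])) for i in range(1,len(xs)-1) if v[i]>v[i-1] and v[i]>=v[i+1] and v[i]>95]
      print(n,"before" if j==0 else "after",y,pk)
```

```text
top before 0.06 [(-0.148, 187), (-0.064, 147), (-0.028, 141)]
top before 0.09 [(-0.16, 148), (-0.148, 177), (-0.064, 143), (-0.032, 145)]
top before 0.12 [(-0.16, 153), (-0.148, 175), (-0.064, 148), (-0.032, 149)]
top after 0.06 [(-0.148, 205), (-0.12, 181), (-0.076, 172), (-0.048, 182), (-0.04, 181)]
top after 0.09 [(-0.16, 145), (-0.148, 206), (-0.116, 186), (-0.108, 198), (-0.096, 129), (-0.088, 125), (-0.076, 128), (-0.052, 161), (-0.044, 163), (-0.036, 162)]
top after 0.12 [(-0.16, 146), (-0.148, 205), (-0.116, 181)]
scene before 0.06 [(-0.064, 149), (-0.032, 147)]
scene before 0.09 [(-0.064, 153), (-0.032, 153)]
scene before 0.12 [(-0.064, 161), (-0.036, 145)]
scene after 0.06 [(-0.144, 228), (-0.116, 212), (-0.056, 221), (-0.04, 220)]
scene after 0.09 [(-0.144, 219), (-0.116, 197), (-0.028, 160)]
scene after 0.12 [(-0.148, 222), (-0.116, 199)]
```

```bash
python3 -c "
from rig import ctrl
print(ctrl.hand_in())"
```

```text
the job is handed in; nothing more can be done
None
```

I drew the shelf out to a hard stop with the hook and handed the job in at about 22 s; the ramekin rode out with the shelf, the hook lies flat clear in front of the grill, and the salt, pepper, mug and keys are where they were. One doubt: the cameras show about 82 mm of travel against the stated 90 mm, though the shelf would not move further at 27 N, so I took that as the stop.

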